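# Free and peel the top tray off a clinging tray stack

### The arm

A 6-joint arm with a two-finger parallel gripper is mounted at the origin on the work surface. World frame = base frame: x ahead of the robot, y to its left, z up, the work surface at z = 0. Lengths are in mm, angles in degrees, forces in N, time in s.
With the tool pointing down it reaches from about 375 to 975 mm from the base axis. Payload 3.8 kg.
Tool frame: the origin (TCP) lies midway between the tips of the shut fingers; the grasp point (between the pads) lies 19 mm behind it (ctrl.pinch_z is the z of the grasp point in the tool frame, in mm); z points along the fingers, y is the direction in which the jaws open and shut (so a half turn about z gives the same grasp; the last joint's range is limited). The gripper opens to 85 mm and grips with 20 to 120 N. Pads are 22 mm wide; open, the fingers measure 114 mm over their backs; the gripper's body (76 mm by 85 mm) begins 54 mm behind the grasp point. The pads swing forward as they close: fully open they stand 13 mm farther back than shut.
Start: joints at [70.365, 15.12, 91.902, -0, 72.978, -2.114], TCP at [203.211, 643.68, 231.28] pointing down, gripper open.
Joint ranges: [-150.88, 150.88], [-54.13, 125.18], [17.81, 147.31], [-75.09, 255.09], [0, 152.58], [-146.25, 146.25]. Speed limits (degrees/s): [147.25, 147.25, 180, 180, 180, 180].

### API

Orientations are given as [roll, pitch, yaw] about the fixed x, y, z axes, in that order (R = Rz(yaw) Ry(pitch) Rx(roll)).
In Python, from rig import ctrl gives the robot as it stands.
- The arm moves only by the tool play_rows, never from a script. Its argument "motion" is a list of rows, each an object with "slide": the shift along the world's x, y, z in cm, a list of three; "twist": the turn, a rotation vector about the world's x, y, z in degrees, a list of three. A call has 1 to 12 rows; each row is the pose to reach, as a shift and turn from the pose commanded when the call began; what a row does not reach only later rows make up. A row lasts 1/8 s, in which the tool goes at most 62.5 mm and 10.7 degrees, less where a joint would pass 70% of its speed; a pose out of reach is approached as far as the arm can. A call with a gripper value outside its range is refused whole. "fingers" is the closure, from 0 (fully open) to 1 (shut), set as the call begins (left out, the last holds). The fingers move at their own pace and stop on an object; the grip force is fixed at half the most. Time passes only in rows, so rows that repeat a pose let the fingers close. It gives the time, the measured TCP pose, the force and the opening at its end, in the units of the state.
- ctrl.read_state(): the state, without advancing time (a new reading comes with each control period).
- ctrl.read_camera(name): name is "side" or "top"; returns a dict with "image" (400x640x3 uint8, red, green, blue), "fx", "fy", "cx", "cy" (pixels), "rvec" (rotation vector, rad) and "tvec" (3), from world to camera coordinates, as OpenCV has them. Camera axes: x right, y down, z forward; pixel columns grow to the right and rows downward; lengths in mm; the calibration is good to about 2 mm. A picture is of the moment at which its call begins. There is no depth.
- ctrl.sign_off(): hands the job in, once; it reports no verdict.
The state is a dict: "time": time; "joint_positions": joint angles; "dq": joint speeds; "effort": joint torques, N m; "tool_pos": TCP position; "eef_rot": TCP orientation; "force": force on the tool from outside, world axes, zero at the start; "wrist_torque": the same for the moment, N m; "gripper_width": opening from 0.0 (shut) to 1.0 (fully open).
Only numpy, scipy, OpenCV 4.12 (cv2) and the standard library are available. Lean on these libraries where they do the work, as an engineer would, in place of code of your own. Each camera call takes 0.05 s, during which the arm holds its last target.

### The job

On the electronics bench, take the orange-handled fork key from its stand, use the key (not the fingers) to turn the captive brass screw anticlockwise a quarter turn to its stop so that its red arm swings clear of the tray stack, and put the key back upright in its stand. Then take the blue top tray by the yellow tab and peel it off the black trays by raising that corner first while the opposite corner stays down, without lifting or shifting the black trays out of place. Finish holding the blue tray up, still and level, centred above the round green pad and at least 15 cm above the bench; do not let go of it, and leave the meter, jar and spool alone.

Things in the scene. Friction and masses are not known exactly. Their poses are not given: they have to be found in the camera images.
- screw (a joint): turn of the captive brass screw about its vertical axis, rad: 0 to 0.2 at the start, its red arm over the tray stack; grows anticlockwise seen from above to its stop at 1.571 (arm clear from about 1.1). Stiff (about 0.05 N m); stays where it is left.
- screw_head (a point): middle of the brass drive bar on top of the screw, on its axis: bar 20 mm long (x of this frame, which turns with the screw; the red arm points to +x), 5 mm thick (y), 9 mm high (top 4.5 mm above this point). It stands on a brass disc 28 mm across, whose top is 4.5 mm below this point. The screw stands on the carrier, 78 mm beside the stack's centre.
- key_grip (a point): centre of the key's orange handle, 40 (x) x 14 (y) x 36 mm (z); pinch across the 14 mm; key frame, z up. Below it a steel shank 20 (x) x 17.5 mm (y) ends in the tip, 81 mm below this point. The key weighs 0.12 kg and stands loose in its stand.
- key_tip (a point): middle of the key's lower end; key frame. That end is a fork: slot 8.5 mm wide in y, 12 mm deep, open along x. It straddles the screw's drive bar (bar along key x) until the tip rests on the brass disc. Play between fork and bar about 0.18 rad either way.
- stand_hole (a point): centre of the floor of the hole in the fixed white key stand (60 x 56 x 40 mm), where the key's tip stands; stand frame, z up. Hole 25 (x) x 22 mm (y), 34 mm deep, mouth chamfered 2 mm. The key stands with its x along the stand's x (or half a turn round).
- tray_tab (a point): centre of the upright yellow tab of the blue top tray, to be pinched: 8 mm thick, 24 mm wide, 36 mm high; tray frame. It lies 90 mm from the tray's centre on the diagonal to the (-x,-y) corner; its width runs along that diagonal, its faces look along tray (+x,-y) and (-x,+y). It is 22 mm higher than tray_center.
- tray_center (a point): centre of the blue top tray, half-way up its flange; tray frame, z up. Flange 120 x 120 x 4 mm; recess 98 x 98 mm hangs 10 mm below this point into the black tray, 4 mm play. About 0.09 kg. Three white spring clips on the black corners (none at the tab) hook 5 mm over it; each lets go at about 2 N, after 10 mm of lift there.
- tray_far (a point): flange corner of the blue tray opposite the tab, half-way up the flange, 85 mm from the tray's centre; tray frame. The tray pivots about it when peeled. A level lift of the whole tray needs about 7 N and takes the black trays along.
- lower: the black nested trays with small parts, one loose piece of 0.55 kg, 120 x 120 mm, 40 mm high, standing in the guides of the fixed aluminium carrier; origin at the centre of its underside. Must stay.
- pad_center (a point): centre of the top of the fixed round green inspection pad, 140 mm across, 3 mm thick, with a white ring.
- meter: yellow hand-held meter lying flat, 140 x 75 x 32 mm, origin under its centre; leave alone
- jar: small glass jar with black cap, 48 mm across, 60 mm high, origin under its centre; leave alone
- spool: red plastic spool, 56 mm across, 40 mm high, origin under its centre; leave alone
There are look-alikes about, which are no part of the job. Of the things like the part that bears key_grip, leave any that is purple; of the rest the smaller one is meant.

How it is judged:
By the outcome, as a careful person would: the job done as asked, in the order asked, and still so for the second after the job is handed in, while the arm keeps its last pose, push and grip.
It also fails if it takes over 64 s, if anything falls off the work surface, if the arm or the gripper's body presses on something with over 40 N, if the wrist force passes 120 N, or if a joint passes its speed limit or range.

## Working session

There is one attempt and no reset: what is moved stays moved. The work goes in short steps, Python scripts to look and compute and a tool call to move; the robot and the scene stay as the last step left them, time stands still between calls to the robot, and variables do not carry over. Pictures are saved under pics/ and viewed, and the job is handed in when it is done.

Besides the shell and the picture viewer there is one more tool, called in YAML: its name, and indented under it one key for each argument. play_rows: Moves the arm, as the interface text tells. Its arguments: {"type":"object","properties":{"motion":{"type":"array","items":{"type":"object","properties":{"slide":{"type":"array","items":{"type":"number"}},"twist":{"type":"array","items":{"type":"number"}}}}},"fingers":{"type":"number"}},"required":["motion"]}

```bash
ls; mkdir -p pics
python3 - <<'E'
from rig import ctrl
import cv2
print(ctrl.read_state()); print(ctrl.pinch_z)
for n in("side","top"):
    c=ctrl.read_camera(n); cv2.imwrite(f"pics/{n}0.png",c["image"][:,:,::-1]); print(n,c["fx"],c["fy"],c["cx"],c["cy"],c["rvec"],c["tvec"])
E
```

```text
pics
{'time': 0.0, 'joint_positions': array([ 7.03657540e+01,  1.51714971e+01,  9.19847846e+01, -2.24183863e-03,
        7.29784737e+01, -2.11358811e+00]), 'dq': array([ 0.04645372,  0.03363921, -0.06777036,  0.17193815, -0.01638455,
        0.02376401]), 'effort': array([-4.20024589e-04, -5.15129614e+01, -3.67304599e+01,  2.48297221e-05,
        1.31697144e-02,  1.87169491e-05]), 'tool_pos': array([202.95673808, 642.9577266 , 229.90127875]), 'eef_rot': array([-1.79865257e+02, -2.82924010e-03,  1.62479998e+02]), 'force': array([ 0.33531716, -0.11726151,  0.76474206]), 'wrist_torque': array([-0.00481957,  0.05367292, -0.03367742]), 'gripper_width': 1.0041463693157922}
-18.700000000000003
side 381.7374822668353 381.7374822668353 312.37201916428336 197.86542649885843 [ 0.34060057 -2.79347334  1.14368886] [569.30900283 108.5050362  789.81749513]
top 402.7270600654456 402.7270600654456 314.7772014480969 195.67548569461258 [ 2.17957441 -2.20490062  0.14993419] [ 56.509153   579.57849058 860.52089341]
```

View pics/side0.png

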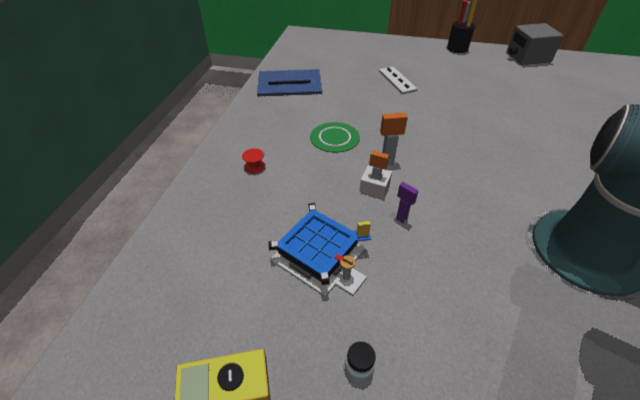

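View pics/top0.png

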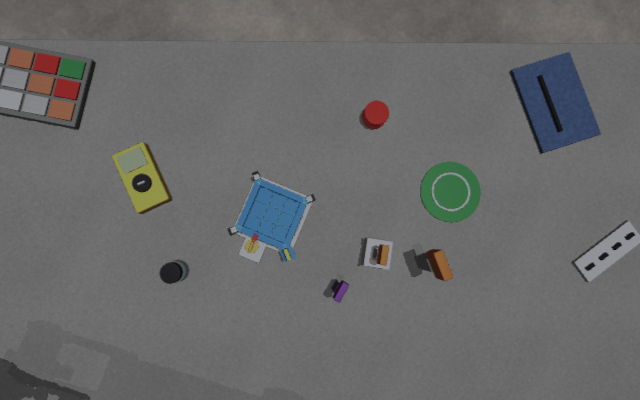

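The side view shows the tray stack at (318,243), tab (363,229), screw (347,264), orange key in its white stand (378,168), a larger orange decoy (392,130), a purple decoy (406,200) and the pad (335,136). The top view shows the stack at (272,215), the stand at (379,254) and the pad at (450,191). Next I'll zoom in.

```bash
cat > h.py <<'E'
import numpy as np, cv2
from rig import ctrl
def cam(n):
    c=ctrl.read_camera(n); c["R"]=cv2.Rodrigues(np.array(c["rvec"],float))[0]; c["t"]=np.array(c["tvec"],float); return c
def ray(c,p):
    d=np.array([(p[0]-c["cx"])/c["fx"],(p[1]-c["cy"])/c["fy"],1.]); return -c["R"].T@c["t"], c["R"].T@d
def onz(c,p,z):
    o,d=ray(c,p); return o+d*(z-o[2])/d[2]
def proj(c,P):
    q=c["R"]@np.array(P,float)+c["t"]; return np.array([c["fx"]*q[0]/q[2]+c["cx"],c["fy"]*q[1]/q[2]+c["cy"]])
def tri(c1,p1,c2,p2):
    o1,d1=ray(c1,p1);o2,d2=ray(c2,p2); d1/=np.linalg.norm(d1);d2/=np.linalg.norm(d2)
    s=np.linalg.lstsq(np.c_[d1,-d2],o2-o1,rcond=None)[0]; a=o1+s[0]*d1;b=o2+s[1]*d2
    return (a+b)/2,np.linalg.norm(a-b)
def crop(c,name,x,y,w,h,k):
    im=c["image"][y:y+h,x:x+w,::-1]; cv2.imwrite("pics/"+name,cv2.resize(im,None,fx=k,fy=k,interpolation=cv2.INTER_CUBIC))
def blob(c,lo,hi,box):
    x,y,w,h=box; hsv=cv2.cvtColor(c["image"],cv2.COLOR_RGB2HSV); m=cv2.inRange(hsv,lo,hi); z=np.zeros_like(m); z[y:y+h,x:x+w]=m[y:y+h,x:x+w]; return z
E
python3 - <<'E'
from h import *
t=cam("top");s=cam("side")
print(onz(t,(320,200),0),onz(t,(420,200),0),onz(t,(320,300),0),-t["R"].T@t["t"],-s["R"].T@s["t"])
crop(t,"t1.png",220,165,110,110,5); crop(t,"t2.png",330,210,130,100,6)
crop(s,"s1.png",260,190,120,110,5); crop(s,"s2.png",340,100,90,130,4)
E
```

```text
[572.74368707  36.97012948   0.        ] [ 570.44263939 -192.41554807    0.        ] [350.50694196  40.24760543   0.        ] [496.34404684  87.22844937 908.644322  ] [428.2010693  600.47385036 644.80443429]
```

View pics/t1.png

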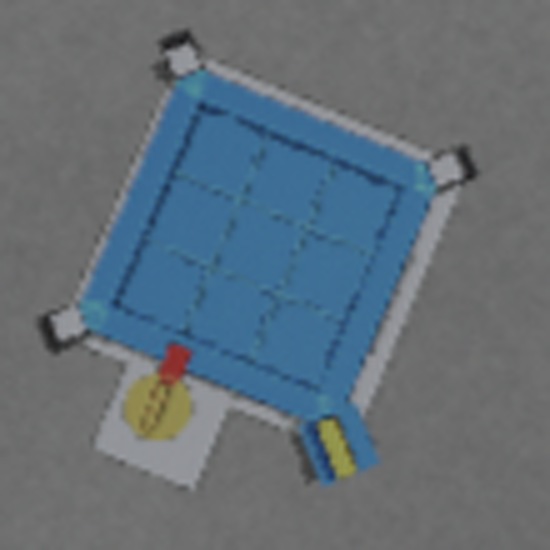

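View pics/t2.png

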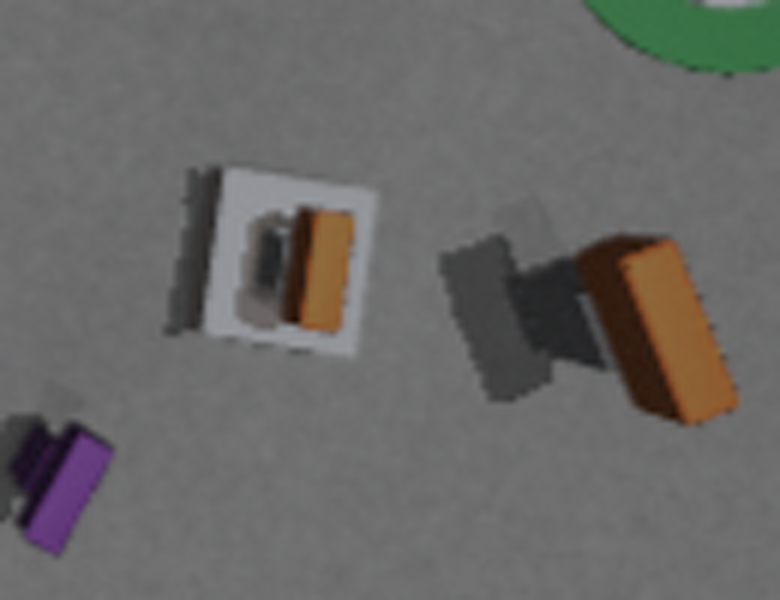

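View pics/s1.png

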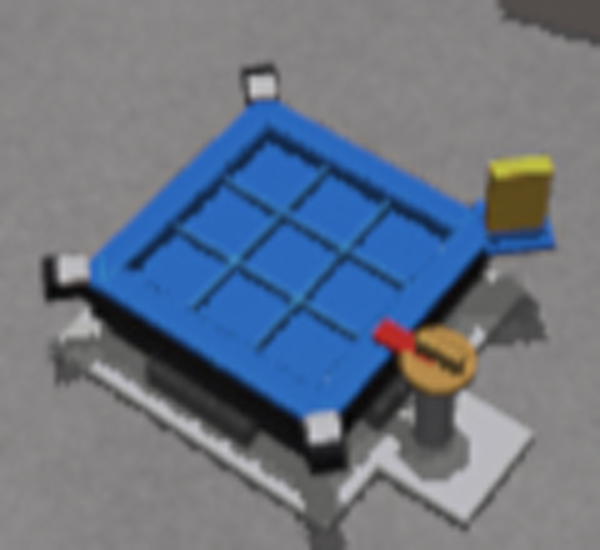

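View pics/s2.png

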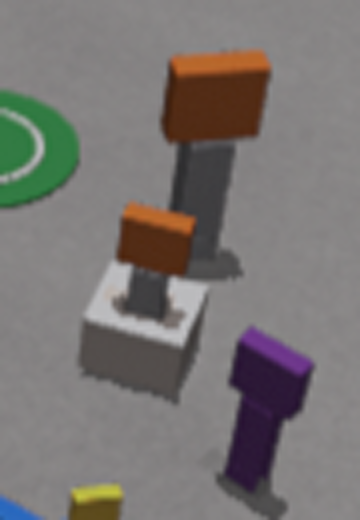

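```bash
cat >> h.py <<'E'
def rect(m,c,z):
    "biggest contour -> world poly on plane z -> minAreaRect in mm"
    cs=max(cv2.findContours(m,cv2.RETR_EXTERNAL,cv2.CHAIN_APPROX_NONE)[0],key=cv2.contourArea)
    w=np.array([onz(c,p[0],z)[:2] for p in cs],np.float32)
    return cv2.minAreaRect(w), cs
def edgeang(r):
    b=cv2.boxPoints(r[0]); e=[(b[1]-b[0]),(b[2]-b[1])]; L=[np.linalg.norm(v) for v in e]; i=int(L[1]>L[0]); return np.degrees(np.arctan2(e[i][1],e[i][0]))%180,L
E
python3 - <<'E'
from h import *
t=cam("top");s=cam("side")
hsv=cv2.cvtColor(t["image"],cv2.COLOR_RGB2HSV)
for n,(x,y) in dict(keytop=(384,254),keyside=(380,254),stand=(368,260),tab=(288,254),tabplate=(284,257),brass=(247,243),arm=(255,237),blue=(270,215),pad=(430,190)).items(): print(n,hsv[y,x])
# key top bright face
m=blob(t,(5,120,140),(20,255,255),(360,235,40,40)); r=rect(m,t,105); print("keytop",r[0],edgeang(r),cv2.countNonZero(m))
m=blob(t,(0,0,125),(180,60,255),(355,230,45,45)); m=cv2.morphologyEx(m,cv2.MORPH_CLOSE,np.ones((3,3)));r=rect(m,t,40); print("stand",r[0],edgeang(r))
m=blob(t,(50,100,60),(80,255,255),(410,150,80,80)); r=rect(m,t,3); print("pad",r[0])
mr,cs=r; e=cv2.fitEllipse(cs);print("padc",onz(t,e[0],3)); pt=e[0]
m=blob(s,(50,100,60),(80,255,255),(300,110,70,50)); r=rect(m,s,3); print("pad side",r[0])
m=blob(t,(95,100,80),(115,255,255),(220,165,110,110)); r=rect(m,t,55); print("blue",r[0],edgeang(r))
mt=blob(t,(20,80,60),(32,255,255),(276,245,25,20)); r=rect(mt,t,90); print("tab",r[0],edgeang(r)); 
mb=blob(t,(15,60,60),(35,255,255),(240,232,25,25)); r=rect(mb,t,60); print("brass",r[0],r[1].reshape(-1,2).min(0),r[1].reshape(-1,2).max(0))
E
```

```text
keytop [ 16 151 142]
keyside [ 11 170  51]
stand [111  12 153]
tab [ 31 121 148]
tabplate [106 159 119]
brass [ 26 116 145]
arm [  1 171 140]
blue [103 151 149]
pad [ 66 124 115]
keytop ((452.4275207519531, -84.12443542480469), (10.443289756774902, 36.10136413574219), 80.52916717529297) (np.float32(170.52916), [np.float32(36.101395), np.float32(10.443295)]) 98
stand ((452.9461975097656, -84.35426330566406), (56.21427917480469, 60.86094665527344), 80.3044204711914) (np.float32(170.30443), [np.float32(60.860947), np.float32(56.214283)])
pad ((589.533203125, -262.2182312011719), (135.2230682373047, 136.73037719726562), 87.77217102050781)
padc [ 588.95683339 -262.1009999     3.        ]
pad side ((590.0036010742188, -260.7354736328125), (135.7312469482422, 130.93484497070312), 13.226851463317871)
blue ((525.93359375, 137.48719787597656), (140.27386474609375, 140.57188415527344), 66.80328369140625) (np.float32(156.80328), [np.float32(140.57191), np.float32(140.27388)])
tab ((456.35968017578125, 109.95899963378906), (22.618858337402344, 7.796374320983887), 21.457046508789062) (np.float32(21.457037), [np.float32(7.796373), np.float32(22.618876)])
brass ((473.13848876953125, 185.4276123046875), (24.9515438079834, 24.7877254486084), 89.19123077392578) [245 240] [257 252]
```

Run:
```python
from h import *
t=cam("top");s=cam("side")
def cen(m):
    cs=max(cv2.findContours(m,cv2.RETR_EXTERNAL,cv2.CHAIN_APPROX_NONE)[0],key=cv2.contourArea); return cs,cv2.minAreaRect(cs)[0]
hs=cv2.cvtColor(s["image"],cv2.COLOR_RGB2HSV)
print(hs[223,364],hs[230,363],hs[262,343],hs[258,342])
mt=blob(t,(20,80,100),(33,255,255),(276,245,25,20)); c1,p1=cen(mt)
ms=blob(s,(20,80,120),(33,255,255),(350,215,30,25)); c2,p2=cen(ms)
print("tabtop",p1,p2,tri(t,p1,s,p2), c2.reshape(-1,2).min(0),c2.reshape(-1,2).max(0))
mt=blob(t,(15,60,60),(35,255,255),(240,232,25,25)); c1,p1=cen(mt)
ms=blob(s,(8,80,90),(30,255,255),(335,250,25,25)); c2,p2=cen(ms)
print("brass",p1,p2,tri(t,p1,s,p2),c2.reshape(-1,2).min(0),c2.reshape(-1,2).max(0))
# tray corners: hull approx
for c,box in((t,(220,165,110,110)),(s,(260,190,120,110))):
    m=blob(c,(95,100,80),(125,255,255),box); cs,_=cen(m); h=cv2.convexHull(cs); print(cv2.approxPolyDP(h,2.5,True).reshape(-1,2).tolist())
```

```text
[ 30 164 185] [ 22 175  93] [ 16 154 180] [  3 194 171]
tabtop (286.8620910644531, 254.15518188476562) (363.923095703125, 222.88462829589844) (array([456.19519965, 110.33239315,  86.42692513]), np.float64(0.4978287214351963)) [358 221] [370 225]
brass (251.0, 246.0) (347.0, 261.5) (array([473.23087038, 185.76709503,  57.27840799]), np.float64(0.36369466694602215)) [340 255] [354 268]
[[259, 179], [304, 197], [306, 201], [295, 257], [286, 261], [236, 226], [255, 181]]
[[310, 210], [369, 234], [370, 239], [327, 272], [319, 273], [278, 247], [280, 239]]
```

Run:
```python
from h import *
t=cam("top");s=cam("side")
def cen(m):
    cs=max(cv2.findContours(m,cv2.RETR_EXTERNAL,cv2.CHAIN_APPROX_NONE)[0],key=cv2.contourArea); return cs,np.array(cv2.minAreaRect(cs)[0])
# tray edges
for c,box in((t,(220,165,110,110)),(s,(260,190,120,110))):
    m=blob(c,(95,100,80),(125,255,255),box); cs,_=cen(m)
    for yaw in(-23.5,):
        a=np.radians(yaw);R=np.array([[np.cos(a),np.sin(a)],[-np.sin(a),np.cos(a)]])
        w=np.array([R@(onz(c,p[0],48.5)[:2]-[540,143]) for p in cs])
        for i,sg in((0,1),(0,-1),(1,1),(1,-1)):
            q=w[(np.abs(w[:,1-i])<38)&(sg*w[:,i]>45)]
            if len(q)>5:
                f=np.polyfit(q[:,1-i],q[:,i],1); print("edge",'xy'[i],sg,np.median(q[:,i]).round(1),"slope deg",np.degrees(np.arctan(f[0])).round(1))
# arm
for c,box in((t,(245,228,20,20)),(s,(325,245,30,25))):
    m=blob(c,(0,130,80),(6,255,255),box); cs,p=cen(m); print("arm",p,onz(c,p,57)[:2])
    c2=blob(c,(8,60,60),(35,255,255),(240,232,25,25) if c is t else (335,250,25,25)); cs,p=cen(c2); print("disc at 56",onz(c,p,56)[:2], "size", rect(c2,c,56)[0][1])
# decoy big
m=blob(t,(5,120,140),(20,255,255),(415,230,50,60)); _,p=cen(m)
m=blob(s,(5,120,140),(20,255,255),(370,105,45,35)); cs,q=cen(m); print("decoy",p,q,tri(t,p,s,q))
```

```text
edge x 1 59.0 slope deg -0.2
edge x -1 -58.8 slope deg 2.4
edge y 1 59.5 slope deg -0.1
edge y -1 -58.1 slope deg 0.1
edge x 1 60.5 slope deg -0.8
edge x -1 -58.8 slope deg 2.3
edge y 1 59.3 slope deg -0.0
edge y -1 -60.9 slope deg 0.1
arm [254. 238.] [489.56758157 179.56048316]
disc at 56 [474.05306931 185.89390462] size (27.077165603637695, 24.948768615722656)
arm [338.86206055 257.84481812] [489.71698858 181.07763476]
disc at 56 [472.78935701 185.92222519] size (30.30419158935547, 27.42856788635254)
decoy [443.20690918 265.01724243] [394.52029419 115.28425598] (array([ 434.19116723, -188.97047622,  141.14034364]), np.float64(0.5468327325416606))
```

play_rows:
  motion:
    - {"slide": [3,-6,2],"twist": [0,0,-10]}
    - {"slide": [6,-12,2],"twist": [0,0,-20]}
    - {"slide": [9,-18,2],"twist": [0,0,-30]}
    - {"slide": [11,-24,2],"twist": [0,0,-40]}
    - {"slide": [13,-30,2],"twist": [0,0,-50]}
    - {"slide": [15,-36,2],"twist": [0,0,-60]}
    - {"slide": [17,-42,2],"twist": [0,0,-70]}
    - {"slide": [19,-48,2],"twist": [0,0,-80]}
    - {"slide": [21,-54,2],"twist": [0,0,-90]}
    - {"slide": [22,-60,2],"twist": [0,0,-100]}
    - {"slide": [23,-66,2],"twist": [0,0,-110]}
    - {"slide": [25,-72,2],"twist": [0,0,-120]}
  fingers: 0.5

```text
time: 2.0
tool_pos: [448.2, -61.4, 251.9]
eef_rot: [179.9, -0.1, 42.1]
force: [0.9, 0.6, -0.2]
gripper_width: 0.499
```

play_rows:
  motion:
    - {"slide": [0,0,0],"twist": [0,0,-10]}
    - {"slide": [0,0,0],"twist": [0,0,-20]}
    - {"slide": [0,0,0],"twist": [0,0,-30]}
    - {"slide": [0,0,0],"twist": [0,0,-40]}
    - {"slide": [0,0,0],"twist": [0,0,-50]}
    - {"slide": [0,0,0],"twist": [0,0,-52]}
    - {"slide": [0,0,0],"twist": [0,0,-52]}
    - {"slide": [0,0,0],"twist": [0,0,-52]}

```text
time: 3.0
tool_pos: [448.1, -59.3, 251.3]
eef_rot: [-180.0, -0.0, -9.4]
force: [-0.3, 0.1, -0.4]
gripper_width: 0.499
```

play_rows:
  motion:
    - {"slide": [0.46,-2.5,-5]}
    - {"slide": [0.46,-2.5,-10]}
    - {"slide": [0.46,-2.5,-12.5]}
    - {"slide": [0.46,-2.5,-12.5]}
    - {"slide": [0.46,-2.5,-12.5]}

```text
invalid input at $.motion[0]: expected keys slide, twist
```

Run:
```python
from h import *
s=cam("side");print(ctrl.read_state()["tool_pos"]);crop(s,"s3.png",320,60,130,130,4)
```

```text
[448.15142118 -59.26821399 251.32683772]
```

View pics/s3.png

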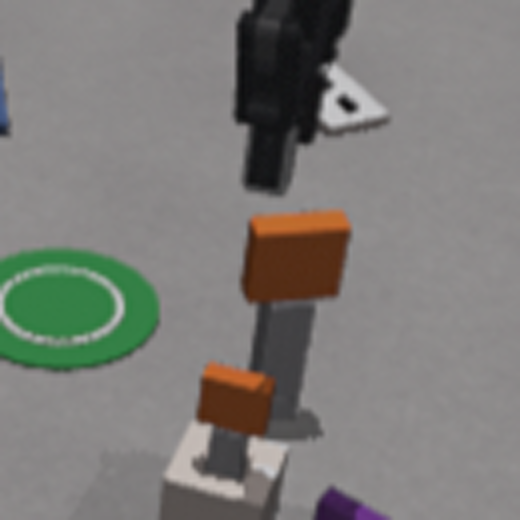

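Twist is required. In this view the fingers are still high above both keys.

play_rows:
  motion:
    - {"slide": [0.46,-2.5,-5],"twist": [0,0,0]}
    - {"slide": [0.46,-2.5,-10],"twist": [0,0,0]}
    - {"slide": [0.46,-2.5,-12.5],"twist": [0,0,0]}
    - {"slide": [0.46,-2.5,-12.5],"twist": [0,0,0]}
    - {"slide": [0.46,-2.5,-12.5],"twist": [0,0,0]}

```text
time: 3.68
tool_pos: [453.8, -84.5, 127.5]
eef_rot: [180.0, -0.1, -9.5]
force: [0.4, 0.5, 1.1]
gripper_width: 0.497
```

Run:
```python
from h import *
s=cam("side");print(ctrl.read_state()["tool_pos"]);crop(s,"s4.png",320,60,130,130,4)
```

```text
[454.23007931 -84.58487151 128.0952324 ]
```

View pics/s4.png

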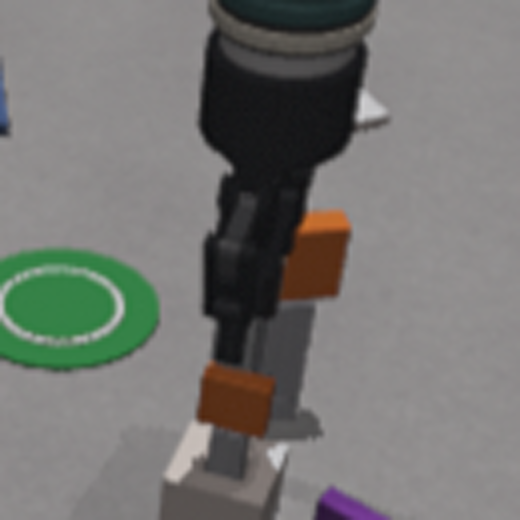

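The gripper is centred over the small key's handle.

play_rows:
  motion:
    - {"slide": [-0.1,0,-3],"twist": [0,0,0]}
    - {"slide": [-0.1,0,-5.4],"twist": [0,0,0]}
    - {"slide": [-0.1,0,-5.4],"twist": [0,0,0]}
    - {"slide": [-0.1,0,-5.4],"twist": [0,0,0]}

```text
time: 4.22
tool_pos: [453.2, -84.6, 74.1]
eef_rot: [180.0, -0.2, -9.5]
force: [0.5, -0.3, 0.1]
gripper_width: 0.502
```

play_rows:
  motion:
    - {"slide": [0,0,0],"twist": [0,0,0]}
    - {"slide": [0,0,0],"twist": [0,0,0]}
    - {"slide": [0,0,0],"twist": [0,0,0]}
    - {"slide": [0,0,0],"twist": [0,0,0]}
    - {"slide": [0,0,0],"twist": [0,0,0]}
    - {"slide": [0,0,0],"twist": [0,0,0]}
  fingers: 1

```text
time: 4.97
tool_pos: [452.9, -84.7, 73.7]
eef_rot: [180.0, -0.1, -9.5]
force: [-0.4, -1.0, 7.3]
gripper_width: 0.155
```

Run:
```python
from h import *
s=cam("side");print(ctrl.read_state());crop(s,"s5.png",320,60,130,130,4)
```

```text
{'time': 5.025, 'joint_positions': array([-1.36811401e+01,  9.31763568e-01,  1.26134680e+02, -1.55088822e-02,
        5.27966388e+01,  8.58424629e+01]), 'dq': array([-0.01146873, -0.14129716,  0.06670929, -0.0008381 , -0.06054572,
       -0.03046334]), 'effort': array([ 1.91764017e-01, -2.87711853e+01, -2.82167602e+01,  1.80428373e-01,
       -2.56948750e-01, -3.26905683e-03]), 'tool_pos': array([452.92200201, -84.70258292,  73.64436415]), 'eef_rot': array([ 1.79977731e+02, -1.35658674e-01, -9.51421402e+00]), 'force': array([-1.01810629,  0.45659202,  6.37318283]), 'wrist_torque': array([-0.1095416 ,  0.14355821, -0.06572572]), 'gripper_width': 0.1547248313283879}
```

View pics/s5.png

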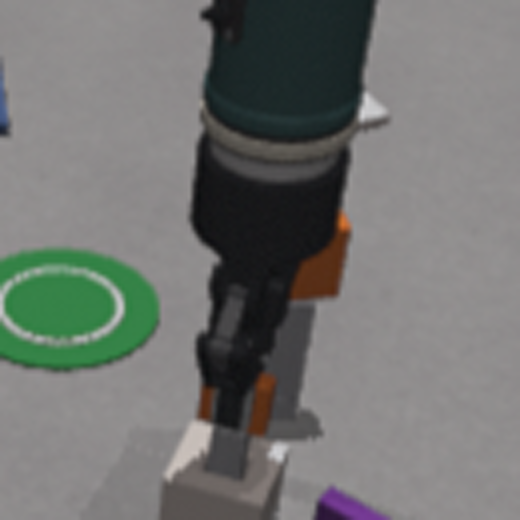

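play_rows:
  motion:
    - {"slide": [0,0,1],"twist": [0,0,0]}
    - {"slide": [0,0,3],"twist": [0,0,0]}
    - {"slide": [0,0,6],"twist": [0,0,0]}
    - {"slide": [0,0,10],"twist": [0,0,0]}
    - {"slide": [0,2,12],"twist": [0,0,0]}
    - {"slide": [0,6,12],"twist": [0,0,-2]}
    - {"slide": [1,11,12],"twist": [0,0,-5]}
    - {"slide": [2,16,12],"twist": [0,0,-8]}
    - {"slide": [2.05,21,12],"twist": [0,0,-11.5]}
    - {"slide": [2.05,25,12],"twist": [0,0,-11.5]}
    - {"slide": [2.05,27.05,12],"twist": [0,0,-11.5]}
    - {"slide": [2.05,27.05,12],"twist": [0,0,-11.5]}

```text
time: 6.52
tool_pos: [471.7, 187.4, 192.2]
eef_rot: [180.0, 0.0, -20.9]
force: [0.1, -0.4, -0.6]
gripper_width: 0.154
```

play_rows:
  motion:
    - {"slide": [0,0,-2],"twist": [0,0,0]}
    - {"slide": [0,0,-4],"twist": [0,0,0]}
    - {"slide": [0,0,-4],"twist": [0,0,0]}
    - {"slide": [0,0,-4],"twist": [0,0,0]}

```text
time: 7.02
tool_pos: [472.6, 185.7, 152.9]
eef_rot: [-180.0, -0.0, -21.1]
force: [0.2, 0.4, 0.1]
gripper_width: 0.155
```

Run:
```python
from h import *
s=cam("side");t=cam("top");print(ctrl.read_state());crop(s,"s6.png",300,170,100,120,5);crop(t,"t6.png",200,165,130,110,5)
```

```text
{'time': 7.125, 'joint_positions': array([ 1.86706536e+01,  6.09081767e-01,  1.16881266e+02, -3.84315540e-03,
        6.24013295e+01,  1.29716940e+02]), 'dq': array([ 0.14353104, -0.04307327,  0.02210899,  0.09583551, -0.00549801,
        0.07679017]), 'effort': array([-3.92235070e-02, -3.49683309e+01, -3.43153310e+01, -3.81983671e-03,
        2.04413995e-02, -1.98426256e-03]), 'tool_pos': array([473.03956151, 186.10641054, 153.4723122 ]), 'eef_rot': array([-1.79933405e+02, -8.55012540e-02, -2.10445592e+01]), 'force': array([-0.08584524,  0.42735063, -0.88632259]), 'wrist_torque': array([ 0.03099265, -0.02474709,  0.0310592 ]), 'gripper_width': 0.14956053866676824}
```

View pics/s6.png

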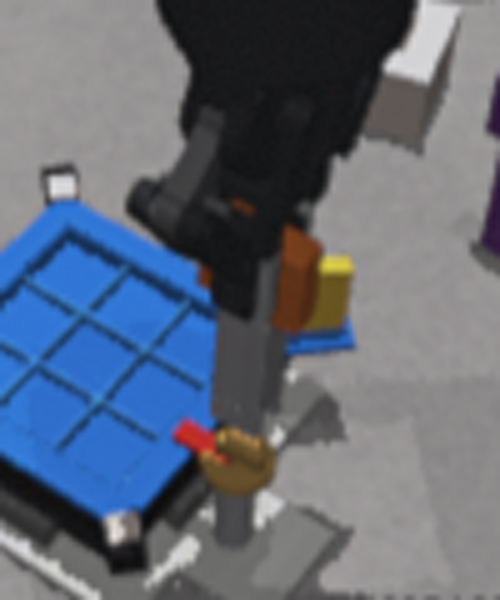

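View pics/t6.png

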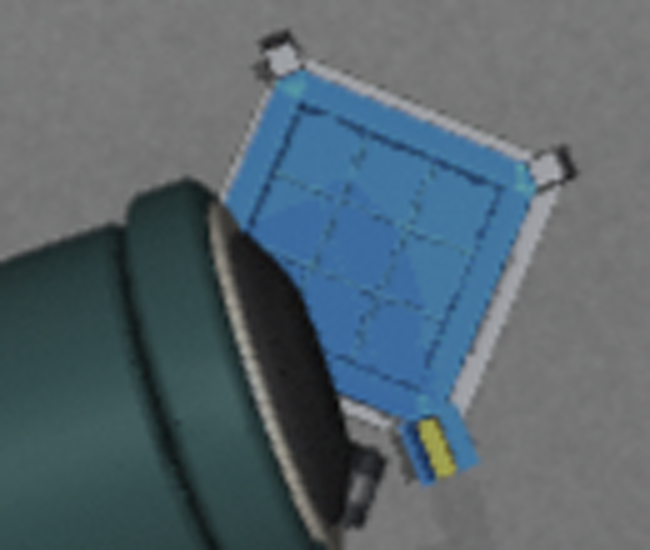

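The fork shank stands over the brass disc at crop (240,460) in the side view. The red arm is still over the tray.

play_rows:
  motion:
    - {"slide": [0,0,-1],"twist": [0,0,0]}
    - {"slide": [0,0,-1.8],"twist": [0,0,0]}
    - {"slide": [0,0,-2.2],"twist": [0,0,0]}
    - {"slide": [0,0,-2.5],"twist": [0,0,0]}
    - {"slide": [0,0,-2.5],"twist": [0,0,0]}
    - {"slide": [0,0,-2.5],"twist": [0,0,0]}

```text
time: 7.88
tool_pos: [472.4, 186.3, 127.5]
eef_rot: [-180.0, -0.0, -21.0]
force: [0.8, 0.6, -1.1]
gripper_width: 0.156
```

Run:
```python
from h import *
s=cam("side");d=ctrl.read_state();print(d["tool_pos"],d["force"],d["wrist_torque"]);crop(s,"s7.png",300,170,100,120,5)
```

```text
[472.46601708 186.29599185 127.54172723] [-0.31150842 -0.36019066 -0.38210945] [-0.0214564  -0.05988825 -0.03422239]
```

View pics/s7.png

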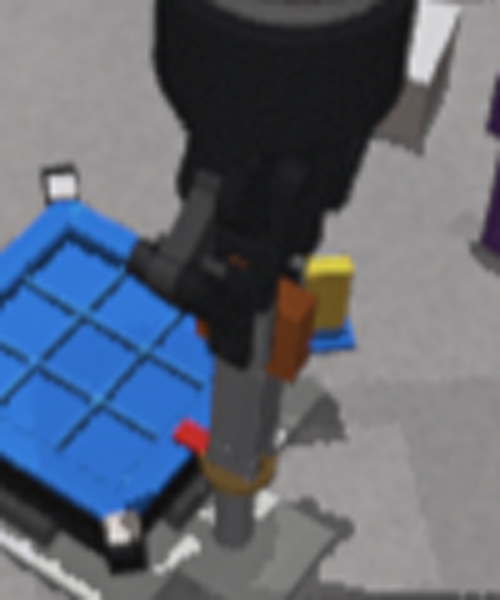

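The fork is down around the bar with no contact force. I'll lower it gently until it touches the disc.

play_rows:
  motion:
    - {"slide": [0.05,0,-0.2],"twist": [0,0,0]}
    - {"slide": [0.05,0,-0.3],"twist": [0,0,0]}
    - {"slide": [0.05,0,-0.3],"twist": [0,0,0]}

```text
time: 8.3
tool_pos: [473.0, 186.3, 124.7]
eef_rot: [-180.0, -0.0, -21.0]
force: [-1.0, -0.8, 2.4]
gripper_width: 0.153
```

play_rows:
  motion:
    - {"slide": [0,0,0],"twist": [0,0,8]}
    - {"slide": [0,0,0],"twist": [0,0,16]}
    - {"slide": [0,0,0],"twist": [0,0,24]}
    - {"slide": [0,0,0],"twist": [0,0,32]}
    - {"slide": [0,0,0],"twist": [0,0,40]}
    - {"slide": [0,0,0],"twist": [0,0,48]}
    - {"slide": [0,0,0],"twist": [0,0,56]}
    - {"slide": [0,0,0],"twist": [0,0,64]}
    - {"slide": [0,0,0],"twist": [0,0,72]}
    - {"slide": [0,0,0],"twist": [0,0,80]}
    - {"slide": [0,0,0],"twist": [0,0,86]}
    - {"slide": [0,0,0],"twist": [0,0,86]}

```text
time: 9.8
tool_pos: [473.5, 185.8, 124.7]
eef_rot: [179.9, 0.0, 64.9]
force: [1.5, -3.2, 1.0]
gripper_width: 0.156
```

Run:
```python
from h import *
s=cam("side");d=ctrl.read_state();print(d["tool_pos"],d["force"],d["wrist_torque"]);crop(s,"s8.png",300,170,100,120,5)
```

```text
[473.43455078 185.80713464 124.6694592 ] [ 1.55400097 -2.54982125  0.96254541] [-0.73675524 -0.42461033 -0.03629013]
```

View pics/s8.png

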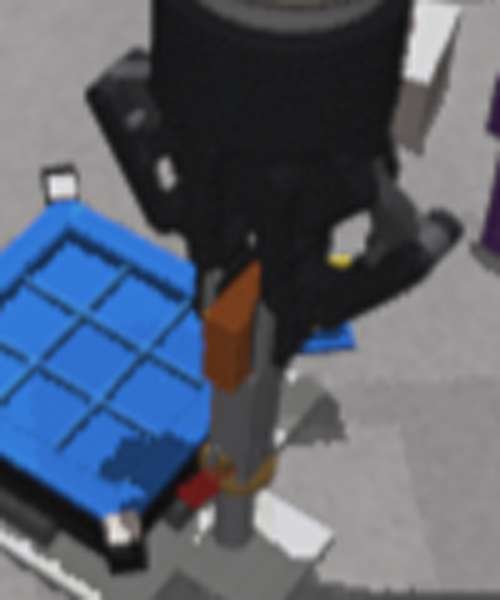

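The red arm now points outward at crop (200,490). I'll turn on to the stop.

play_rows:
  motion:
    - {"slide": [0,0,0],"twist": [0,0,5]}
    - {"slide": [0,0,0],"twist": [0,0,9]}
    - {"slide": [0,0,0],"twist": [0,0,9]}

```text
time: 10.22
tool_pos: [473.5, 185.9, 124.7]
eef_rot: [179.9, -0.0, 73.9]
force: [2.9, -3.8, 0.7]
gripper_width: 0.15
```

Run:
```python
from h import *
d=ctrl.read_state();print(d["tool_pos"],d["eef_rot"],d["force"],d["wrist_torque"])
```

```text
[473.53684692 185.9239726  124.69884969] [ 1.79897232e+02 -3.47506672e-03  7.38666665e+01] [ 2.9395755  -3.798521    0.65304323] [-0.77488887 -0.56646732 -0.0225199 ]
```

play_rows:
  motion:
    - {"slide": [0,0,0],"twist": [0,0,3]}
    - {"slide": [0,0,0],"twist": [0,0,3]}

```text
time: 10.48
tool_pos: [473.5, 186.0, 124.7]
eef_rot: [179.9, -0.0, 76.9]
force: [2.8, -3.6, 1.8]
gripper_width: 0.154
```

Run:
```python
from h import *
s=cam("side");d=ctrl.read_state();print(d["tool_pos"],d["eef_rot"],d["force"],d["wrist_torque"]);crop(s,"s9.png",300,170,100,120,5)
```

```text
[473.4971169  186.0265215  124.70347432] [ 1.79903315e+02 -6.13721295e-03  7.68547285e+01] [ 2.95700664 -3.68393706  1.51847367] [-0.91341269 -0.71787588 -0.03779336]
```

View pics/s9.png

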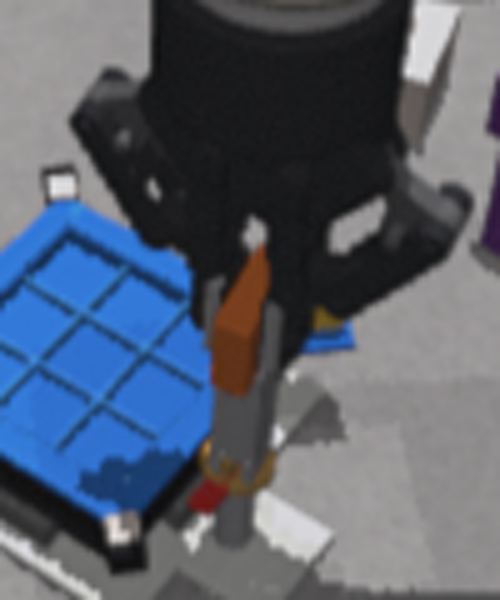

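play_rows:
  motion:
    - {"slide": [0,0,0],"twist": [0,0,4]}
    - {"slide": [0,0,0],"twist": [0,0,4]}

```text
time: 10.78
tool_pos: [473.6, 186.1, 124.7]
eef_rot: [179.9, -0.0, 80.9]
force: [3.9, -3.4, 1.1]
gripper_width: 0.152
```

Run:
```python
from h import *
s=cam("side");d=ctrl.read_state();print(d["tool_pos"],d["eef_rot"],d["force"],d["wrist_torque"])
m=blob(s,(0,130,60),(6,255,255),(325,245,30,35)); ys,xs=np.nonzero(m); p=(xs.mean(),ys.mean()); P=onz(s,p,57); print(p,P,np.degrees(np.arctan2(P[1]-186,P[0]-473.4)))
```

```text
[473.58681223 186.10665272 124.68400393] [ 1.79895344e+02 -1.39764194e-02  8.08536641e+01] [ 2.92882171 -3.51160482  1.58620808] [-0.87967019 -0.79829958 -0.21020113]
(np.float64(341.8), np.float64(268.125)) [479.98736953 202.23879846  57.        ] 67.91975957770823
```

Torque jumped to 0.21 N m and the arm reads 68°, so the screw is at its stop. I'll back off within the play, then lift.

play_rows:
  motion:
    - {"slide": [0,0,0],"twist": [0,0,-5]}
    - {"slide": [0,0,0],"twist": [0,0,-9]}
    - {"slide": [0,0,0.5],"twist": [0,0,-9]}
    - {"slide": [0,0,1.5],"twist": [0,0,-9]}
    - {"slide": [0,0,4],"twist": [0,0,-9]}
    - {"slide": [0,0,6.7],"twist": [0,0,-18]}
    - {"slide": [0,-3,6.7],"twist": [0,0,-27]}
    - {"slide": [0,-6,6.7],"twist": [0,0,-36]}
    - {"slide": [0,-10,6.7],"twist": [0,0,-45]}
    - {"slide": [-0.5,-14,6.7],"twist": [0,0,-54]}
    - {"slide": [-1,-18,6.7],"twist": [0,0,-63]}
    - {"slide": [-1.5,-22,6.7],"twist": [0,0,-72]}

```text
time: 12.32
tool_pos: [456.4, -34.0, 191.5]
eef_rot: [-179.9, 0.1, 8.7]
force: [1.2, 0.2, -0.9]
gripper_width: 0.153
```

Run:
```python
from h import *
d=ctrl.read_state();print(d["tool_pos"],d["eef_rot"],d["force"])
```

```text
[456.43938571 -33.96850876 191.4957319 ] [-1.79870656e+02  8.38019134e-02  8.70923524e+00] [ 1.15432933  0.17673665 -0.88076548]
```

play_rows:
  motion:
    - {"slide": [-0.2,-2.5,0],"twist": [0,0,-9]}
    - {"slide": [-0.45,-5.08,0],"twist": [0,0,-18.3]}
    - {"slide": [-0.45,-5.08,-3],"twist": [0,0,-18.3]}
    - {"slide": [-0.45,-5.08,-6],"twist": [0,0,-18.3]}
    - {"slide": [-0.45,-5.08,-6],"twist": [0,0,-18.3]}
    - {"slide": [-0.45,-5.08,-6],"twist": [0,0,-18.3]}

```text
time: 13.08
tool_pos: [453.5, -84.2, 132.3]
eef_rot: [-180.0, -0.0, -9.3]
force: [0.5, -0.0, -0.9]
gripper_width: 0.151
```

Run:
```python
from h import *
s=cam("side");t=cam("top");d=ctrl.read_state();print(d["tool_pos"],d["eef_rot"],d["force"]);crop(s,"s10.png",330,100,90,110,5);crop(t,"t10.png",200,165,130,110,5)
```

```text
[454.39664304 -84.52095277 133.01402624] [-1.79986856e+02 -1.41494345e-01 -9.30307544e+00] [ 0.14440324 -0.23441828 -0.96959638]
```

View pics/s10.png

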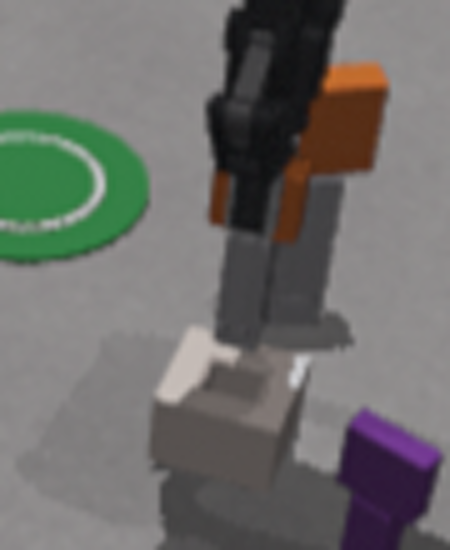

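View pics/t10.png

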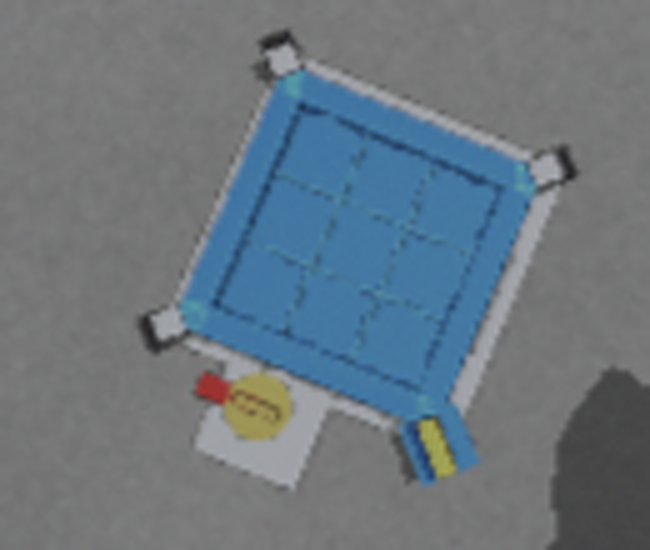

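The top view shows the screw at its stop, with the red arm at crop (212,388) clear of the tray. The key hangs upright over the stand hole.

play_rows:
  motion:
    - {"slide": [-0.12,0,-1.5],"twist": [0,0,0]}
    - {"slide": [-0.12,0,-3],"twist": [0,0,0]}
    - {"slide": [-0.12,0,-4.5],"twist": [0,0,0]}
    - {"slide": [-0.12,0,-5.7],"twist": [0,0,0]}
    - {"slide": [-0.12,0,-5.8],"twist": [0,0,0]}
    - {"slide": [-0.12,0,-5.8],"twist": [0,0,0]}

```text
time: 13.92
tool_pos: [452.5, -84.5, 73.4]
eef_rot: [-180.0, -0.0, -9.3]
force: [-1.2, 1.0, 3.6]
gripper_width: 0.156
```

Run:
```python
from h import *
s=cam("side");d=ctrl.read_state();print(d["tool_pos"],d["eef_rot"],d["force"]);crop(s,"s11.png",330,100,90,110,5)
```

```text
[452.52252244 -84.50267934  73.44452626] [-1.79975238e+02 -2.44712836e-02 -9.33299639e+00] [-0.08153124  1.35132065  4.07574038]
```

View pics/s11.png

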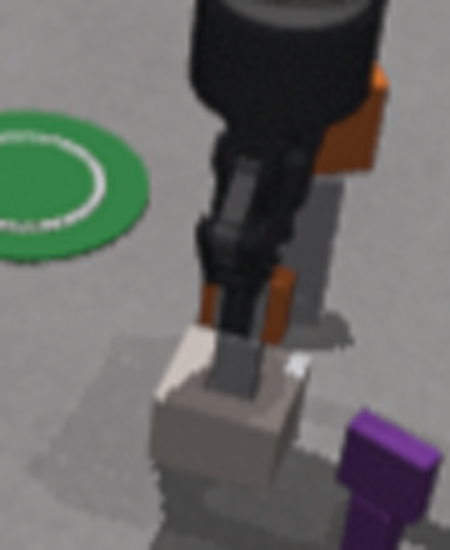

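The key is seated, with the same height as at the start and a light 4 N contact. I'll open partway, then rise.

play_rows:
  motion:
    - {"slide": [0,0,0],"twist": [0,0,0]}
    - {"slide": [0,0,0],"twist": [0,0,0]}
    - {"slide": [0,0,0],"twist": [0,0,0]}
    - {"slide": [0,0,0],"twist": [0,0,0]}
    - {"slide": [0,0,2],"twist": [0,0,0]}
    - {"slide": [0,0,6],"twist": [0,0,0]}
    - {"slide": [0,0,10],"twist": [0,0,0]}
    - {"slide": [0,0,10],"twist": [0,0,0]}
  fingers: 0.5

```text
time: 14.98
tool_pos: [455.0, -85.3, 177.3]
eef_rot: [180.0, -0.5, -9.3]
force: [0.5, 0.7, -0.4]
gripper_width: 0.496
```

Run:
```python
from h import *
s=cam("side");d=ctrl.read_state();print(d["time"],d["tool_pos"],d["eef_rot"],d["force"]);crop(s,"s12.png",330,100,90,110,5)
```

```text
15.025 [453.38758521 -84.93482904 175.03931642] [179.98329104  -0.23692402  -9.32137387] [ 0.12735334 -0.39946311 -1.0513184 ]
```

View pics/s12.png

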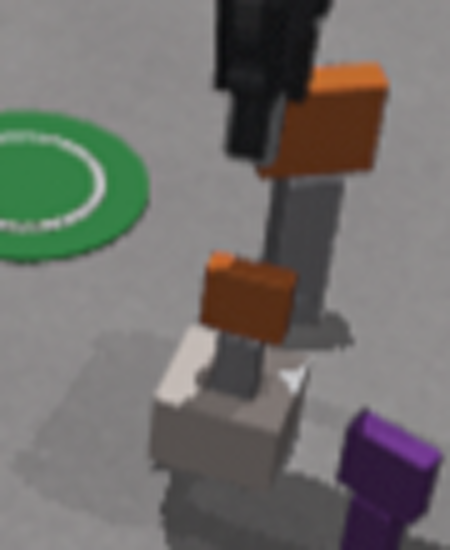

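The key stands upright in its stand. Now the tab.

play_rows:
  motion:
    - {"slide": [0,4,0],"twist": [0,0,6]}
    - {"slide": [0,9,0],"twist": [0,0,14]}
    - {"slide": [0.2,14,0],"twist": [0,0,22]}
    - {"slide": [0.28,18,0],"twist": [0,0,30.8]}
    - {"slide": [0.28,19.53,0],"twist": [0,0,30.8]}
    - {"slide": [0.28,19.53,-4],"twist": [0,0,30.8]}
    - {"slide": [0.28,19.53,-7],"twist": [0,0,30.8]}
    - {"slide": [0.28,19.53,-7],"twist": [0,0,30.8]}
    - {"slide": [0.28,19.53,-7],"twist": [0,0,30.8]}

```text
time: 16.15
tool_pos: [455.2, 110.3, 103.7]
eef_rot: [180.0, -0.0, 21.4]
force: [0.8, -0.5, -0.1]
gripper_width: 0.5
```

Run:
```python
from h import *
s=cam("side");d=ctrl.read_state();print(d["time"],d["tool_pos"],d["eef_rot"],d["force"]);crop(s,"s13.png",300,150,110,110,5)
```

```text
16.2 [455.79145727 110.46743935 104.35926799] [ 1.79973758e+02 -9.24286310e-02  2.14070701e+01] [-0.2433343   0.00244518 -0.26785922]
```

View pics/s13.png

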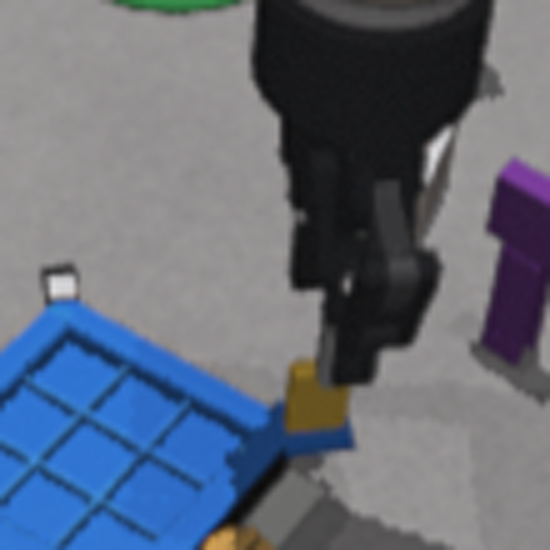

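The near finger is beside the tab at crop (318,395), with the tab between the jaws.

play_rows:
  motion:
    - {"slide": [0.05,0,-2.5],"twist": [0,0,0]}
    - {"slide": [0.05,0,-4.7],"twist": [0,0,0]}
    - {"slide": [0.05,0,-4.7],"twist": [0,0,0]}
    - {"slide": [0.05,0,-4.7],"twist": [0,0,0]}

```text
time: 16.7
tool_pos: [456.6, 110.8, 57.8]
eef_rot: [180.0, -0.1, 21.5]
force: [0.7, -0.0, 0.7]
gripper_width: 0.496
```

play_rows:
  motion:
    - {"slide": [0,0,0],"twist": [0,0,0]}
    - {"slide": [0,0,0],"twist": [0,0,0]}
    - {"slide": [0,0,0],"twist": [0,0,0]}
    - {"slide": [0,0,0],"twist": [0,0,0]}
    - {"slide": [0,0,0],"twist": [0,0,0]}
    - {"slide": [0,0,0],"twist": [0,0,0]}
  fingers: 1

```text
time: 17.45
tool_pos: [456.2, 110.9, 57.4]
eef_rot: [180.0, -0.1, 21.5]
force: [-1.6, 0.1, 6.2]
gripper_width: 0.08
```

Run:
```python
from h import *
s=cam("side");d=ctrl.read_state();print(d["time"],d["tool_pos"],d["eef_rot"],d["force"],d["wrist_torque"]);crop(s,"s14.png",260,150,140,140,4)
a=np.radians(21.5);u=np.array([np.cos(a),np.sin(a),0]);v=np.array([np.sin(a),-np.cos(a),0])
ax=np.array([-np.sin(a),np.cos(a),0])
# tab up: rotate about which sign
from scipy.spatial.transform import Rotation as Ro
far=np.array([540,143.2,46])+85*u; p=d["tool_pos"]
for th in(2,4,6,8,10,12,14,16):
    q=far+Ro.from_rotvec(np.radians(th)*ax).apply(p-far); print(th,((q-p)/10).round(2),(th*ax).round(2))
```

```text
17.5 [456.16100504 110.91794705  57.41098066] [ 1.79984132e+02 -9.20826402e-02  2.14867195e+01] [-0.6944489  -0.0984237   6.61371323] [0.01774906 0.15762397 0.00734877]
2 [0.05 0.02 0.61] [-0.73  1.86  0.  ]
4 [0.11 0.04 1.22] [-1.47  3.72  0.  ]
6 [0.2  0.08 1.82] [-2.2   5.58  0.  ]
8 [0.31 0.12 2.42] [-2.93  7.44  0.  ]
10 [0.43 0.17 3.02] [-3.67  9.3   0.  ]
12 [0.58 0.23 3.61] [-4.4  11.17  0.  ]
14 [0.74 0.29 4.2 ] [-5.13 13.03  0.  ]
16 [0.92 0.36 4.77] [-5.86 14.89  0.  ]
```

View pics/s14.png

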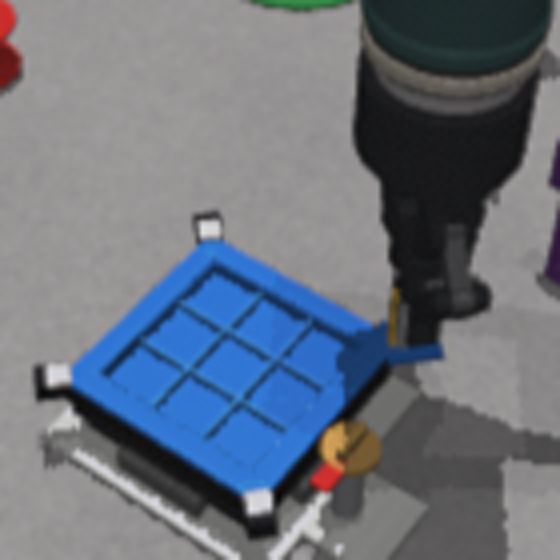

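play_rows:
  motion:
    - {"slide": [0.03,0.01,0.3],"twist": [-0.37,0.93,0]}
    - {"slide": [0.05,0.02,0.61],"twist": [-0.73,1.86,0]}
    - {"slide": [0.08,0.03,0.92],"twist": [-1.1,2.8,0]}
    - {"slide": [0.11,0.04,1.22],"twist": [-1.47,3.72,0]}
    - {"slide": [0.15,0.06,1.52],"twist": [-1.83,4.65,0]}
    - {"slide": [0.2,0.08,1.82],"twist": [-2.2,5.58,0]}
    - {"slide": [0.2,0.08,1.82],"twist": [-2.2,5.58,0]}

```text
time: 18.38
tool_pos: [457.4, 111.5, 74.6]
eef_rot: [180.0, 6.0, 21.5]
force: [0.2, 0.6, 0.3]
gripper_width: 0.081
```

Run:
```python
from h import *
s=cam("side");d=ctrl.read_state();print(d["time"],d["tool_pos"],d["eef_rot"],d["force"],d["wrist_torque"]);crop(s,"s15.png",260,150,140,140,4)
```

```text
18.425 [457.36549914 111.50805396  74.44024354] [179.99445697   6.01632138  21.48079514] [ 0.61579484 -0.25056936 -0.71951799] [ 0.22838852 -0.59082923 -0.02624234]
```

View pics/s15.png

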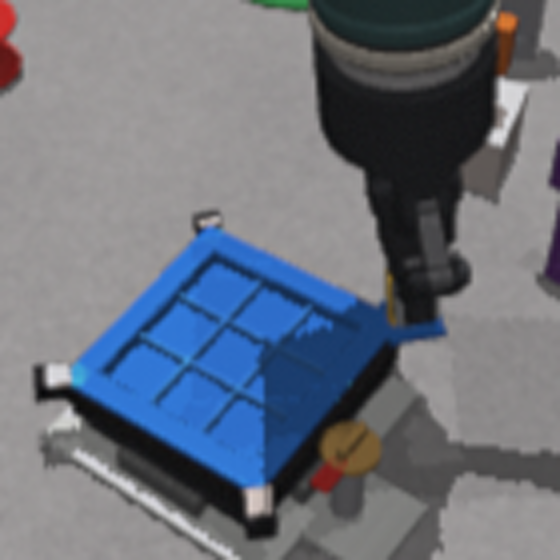

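play_rows:
  motion:
    - {"slide": [0.05,0.02,0.3],"twist": [-0.37,0.93,0]}
    - {"slide": [0.11,0.04,0.6],"twist": [-0.73,1.86,0]}
    - {"slide": [0.17,0.07,0.9],"twist": [-1.1,2.8,0]}
    - {"slide": [0.23,0.09,1.2],"twist": [-1.47,3.72,0]}
    - {"slide": [0.23,0.09,1.2],"twist": [-1.47,3.72,0]}

```text
time: 19.05
tool_pos: [459.8, 112.4, 86.7]
eef_rot: [180.0, 10.0, 21.5]
force: [-1.1, -0.1, 2.3]
gripper_width: 0.086
```

Run:
```python
from h import *
s=cam("side");t=cam("top");d=ctrl.read_state();print(d["time"],d["tool_pos"],d["eef_rot"],d["force"],d["wrist_torque"]);crop(s,"s16.png",260,190,110,110,6);crop(t,"t16.png",200,165,130,110,5)
```

```text
19.15 [459.77144896 112.41885177  86.51462749] [179.98439521   9.98617947  21.47934916] [-0.39761597 -0.43027225  2.16915829] [ 1.35380133e-01 -3.30055179e-01 -2.42338576e-04]
```

View pics/s16.png

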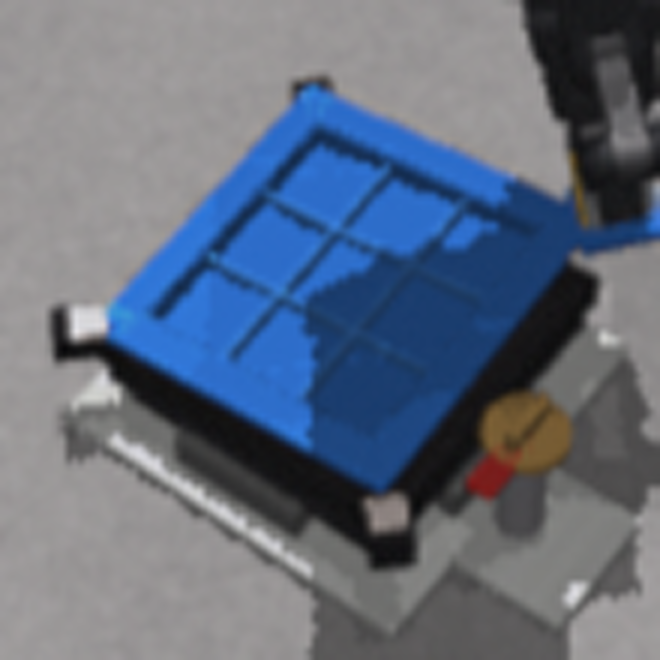

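View pics/t16.png

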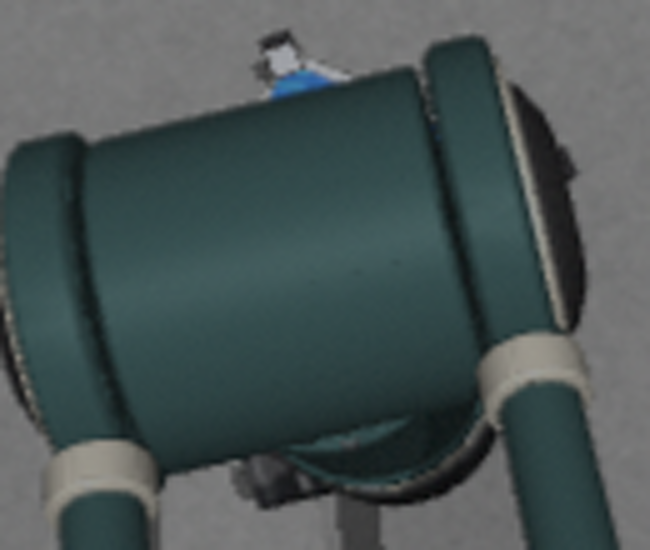

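The side clips have let go: the blue flange hides the clip at crop (312,88). The black corners haven't moved, with the near clip still at about (324,276). I'll tilt a little more, then lift.

play_rows:
  motion:
    - {"slide": [0.07,0.03,0.3],"twist": [-0.37,0.93,0]}
    - {"slide": [0.14,0.06,0.6],"twist": [-0.73,1.86,0]}
    - {"slide": [0.14,0.06,0.9],"twist": [-0.73,1.86,0]}
    - {"slide": [0.14,0.06,1.2],"twist": [-0.73,1.86,0]}
    - {"slide": [0.14,0.06,1.5],"twist": [-0.73,1.86,0]}
    - {"slide": [0.14,0.06,1.8],"twist": [-0.73,1.86,0]}
    - {"slide": [0.14,0.06,2.1],"twist": [-0.73,1.86,0]}

```text
time: 20.02
tool_pos: [460.1, 112.8, 107.5]
eef_rot: [-180.0, 12.1, 21.5]
force: [0.2, -0.3, -0.6]
gripper_width: 0.088
```

Run:
```python
from h import *
s=cam("side");d=ctrl.read_state();print(d["time"],d["tool_pos"],d["eef_rot"],d["force"],d["wrist_torque"]);crop(s,"s17.png",260,190,110,110,6)
```

```text
20.075 [461.13035035 113.03685919 108.11395581] [179.98828573  11.96965297  21.47596245] [ 0.35875012  0.77414662 -0.0550273 ] [-0.00192034 -0.0522672   0.00205336]
```

View pics/s17.png

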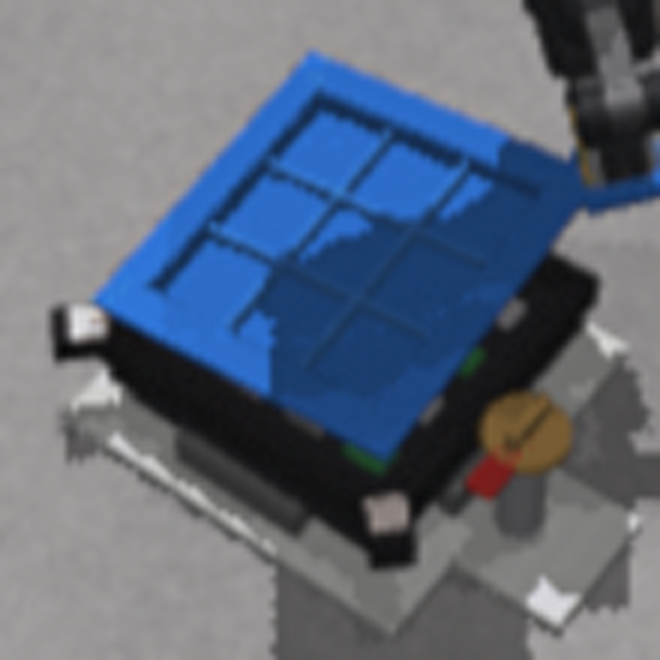

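The tray is free with forces near zero, the far clip is at crop (85,320), and the black tray and its parts are in place. Now straight up.

play_rows:
  motion:
    - {"slide": [0,0,0.5],"twist": [0,0,0]}
    - {"slide": [0,0,1.2],"twist": [0,0,0]}
    - {"slide": [0,0,2.2],"twist": [0,0,0]}
    - {"slide": [0,0,3.5],"twist": [0,0,0]}
    - {"slide": [0,0,5.5],"twist": [0,0,0]}
    - {"slide": [0,0,8],"twist": [0,0,0]}
    - {"slide": [0,0,10.5],"twist": [0,0,0]}
    - {"slide": [0,0,12],"twist": [0,0,0]}
    - {"slide": [0,0,12],"twist": [0,0,0]}

```text
time: 21.2
tool_pos: [462.0, 113.2, 229.0]
eef_rot: [180.0, 11.8, 21.5]
force: [0.7, -0.0, -1.0]
gripper_width: 0.088
```

Run:
```python
from h import *
s=cam("side");d=ctrl.read_state();print(d["time"],d["tool_pos"],d["eef_rot"],d["force"],d["wrist_torque"]);crop(s,"s18.png",240,120,170,180,4)
```

```text
21.25 [461.22987382 113.03973633 227.79009212] [179.98185292  11.93640853  21.47170884] [-0.67553715 -0.72981605 -0.34053008] [ 0.04981625 -0.02780014 -0.05125706]
```

View pics/s18.png

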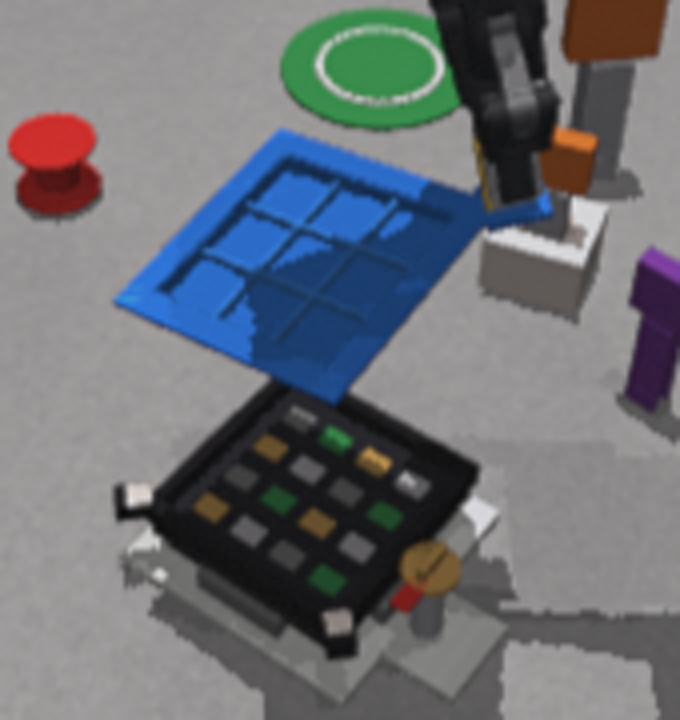

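play_rows:
  motion:
    - {"slide": [0,-1,0],"twist": [0.7,-1.9,0]}
    - {"slide": [0,-3,0],"twist": [1.5,-3.8,0]}
    - {"slide": [0,-6,0],"twist": [2.2,-5.6,0]}
    - {"slide": [0.5,-10,0],"twist": [2.9,-7.4,0]}
    - {"slide": [1,-14,0],"twist": [3.6,-9.3,0]}
    - {"slide": [1.5,-18,0],"twist": [4.4,-11.1,0]}
    - {"slide": [2,-22,0],"twist": [4.4,-11.1,0]}
    - {"slide": [2.5,-26,0],"twist": [4.4,-11.1,0]}
    - {"slide": [3,-30,0],"twist": [4.4,-11.1,0]}
    - {"slide": [3.5,-34,0],"twist": [4.4,-11.1,0]}
    - {"slide": [4,-37,0],"twist": [4.4,-11.1,0]}
    - {"slide": [4.45,-39.5,0],"twist": [4.4,-11.1,0]}

```text
time: 22.75
tool_pos: [504.3, -283.4, 226.3]
eef_rot: [-179.9, 0.1, 21.4]
force: [-0.4, 0.2, -0.7]
gripper_width: 0.081
```

play_rows:
  motion:
    - {"slide": [0,-0.7,0],"twist": [0,0,0]}
    - {"slide": [0,-1.2,0],"twist": [0,0,0]}
    - {"slide": [0,-1.2,0],"twist": [0,0,0]}
    - {"slide": [0,-1.2,0],"twist": [0,0,0]}
    - {"slide": [0,-1.2,0],"twist": [0,0,0]}

```text
time: 23.38
tool_pos: [505.6, -293.4, 227.6]
eef_rot: [-180.0, 0.0, 21.5]
force: [0.2, 0.8, -0.8]
gripper_width: 0.083
```

Run:
```python
from h import *
s=cam("side");t=cam("top");d=ctrl.read_state();print(d["time"],d["tool_pos"],d["eef_rot"],d["force"]);cv2.imwrite("pics/s19.png",s["image"][:,:,::-1]);cv2.imwrite("pics/t19.png",t["image"][:,:,::-1])
```

```text
23.475 [ 505.60473513 -293.60062645  227.62230998] [-1.79985407e+02  5.01332083e-02  2.15172240e+01] [ 0.34922895 -0.1029932  -1.1017304 ]
```

View pics/s19.png

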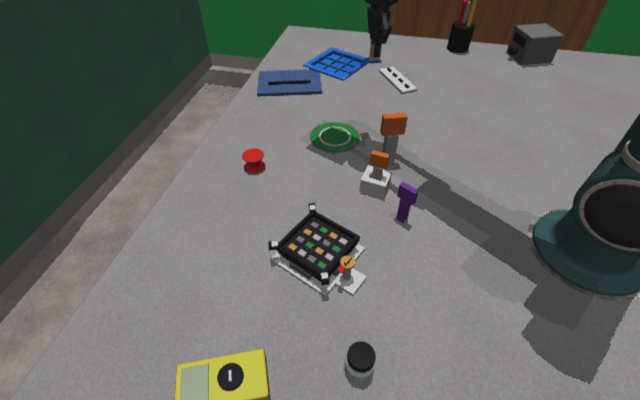

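View pics/t19.png

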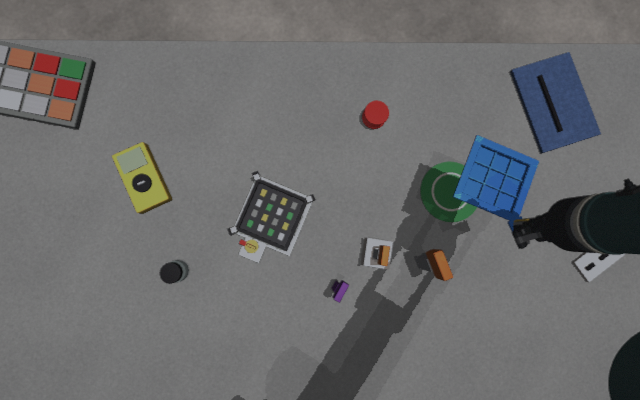

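Both views show the tray above the pad: centred at about (497,178) in the top view and (337,63) in the side view, with height parallax. Now I'll triangulate its corners.

Run:
```python
from h import *
s=cam("side");t=cam("top")
def corners(c,box):
    m=blob(c,(95,120,90),(125,255,255),box); m=cv2.morphologyEx(m,cv2.MORPH_CLOSE,np.ones((5,5)))
    cs=max(cv2.findContours(m,cv2.RETR_EXTERNAL,cv2.CHAIN_APPROX_NONE)[0],key=cv2.contourArea); return cv2.approxPolyDP(cv2.convexHull(cs),2.5,True).reshape(-1,2)
a=corners(t,(440,125,72+30,95));b=corners(s,(295,40,80,40)); print(a.tolist(),b.tolist())
al=np.radians(-23.5);R=np.array([[np.cos(al),-np.sin(al)],[np.sin(al),np.cos(al)]])
C=np.array([589.4,-261.3])
P=[]
for k in((60,60),(60,-60),(-60,60),(-60,-60)):
    w=np.r_[C+R@np.array(k,float),218]; pt,ps=proj(t,w),proj(s,w)
    na=a[np.argmin(np.linalg.norm(a-pt,axis=1))];nb=b[np.argmin(np.linalg.norm(b-ps,axis=1))]
    print(k,w.round(),pt.round(1),na,ps.round(1),nb,tri(t,na,s,nb))
```

```text
[[477, 135], [538, 161], [519, 215], [487, 210], [454, 196]] [[374, 61], [344, 79], [300, 79], [295, 76], [295, 71], [332, 47]]
(60, 60) [ 668. -230.  218.] [475.8 134.6] [477 135] [302.   65.7] [295  71] (array([ 681.15133704, -240.84072527,  196.83375038]), np.float64(16.51557053539389))
(60, -60) [ 620. -340.  218.] [537.9 160.8] [538 161] [331.3  48. ] [332  47] (array([ 618.95213972, -338.1655105 ,  221.81420624]), np.float64(1.0473925534527129))
(-60, 60) [ 558. -182.  218.] [452.1 196.5] [454 196] [343.6  80.6] [344  79] (array([ 558.39659495, -184.78734691,  220.60917337]), np.float64(0.900071412455502))
(-60, -60) [ 510. -292.  218.] [515.3 223.1] [519 215] [371.6  60.8] [374  61] (array([ 515.26671267, -304.11539489,  212.05288461]), np.float64(19.092477002995754))
```

Run:
```python
from h import *
s=cam("side");t=cam("top")
for c,n in((s,"s20.png"),(t,"t20.png")):
    im=c["image"].copy()
    x,y,w,h=(290,35,100,55) if c is s else (440,125,110,110)
    k=7 if c is s else 5
    im=cv2.resize(im[y:y+h,x:x+w],None,fx=k,fy=k,interpolation=cv2.INTER_CUBIC)
    al=np.radians(-23.5);R=np.array([[np.cos(al),-np.sin(al)],[np.sin(al),np.cos(al)]])
    for q in((60,60),(60,-60),(-60,60),(-60,-60)):
        p=(proj(c,np.r_[np.array([589.4,-261.3])+R@np.array(q,float),218])-[x,y]+.5)*k
        cv2.circle(im,(int(p[0]),int(p[1])),3,(255,0,0),-1)
    cv2.imwrite("pics/"+n,im[:,:,::-1])
```

```text
(no output)
```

View pics/s20.png

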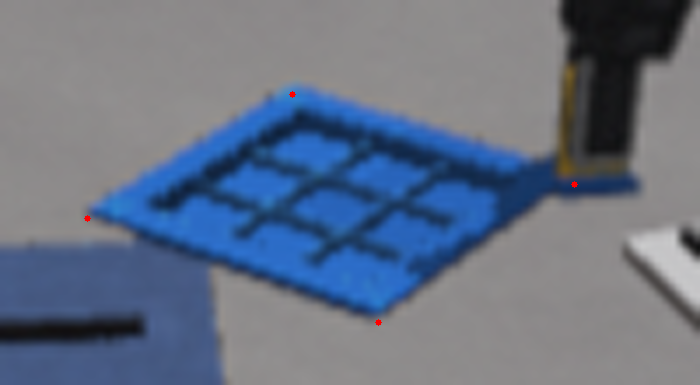

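View pics/t20.png

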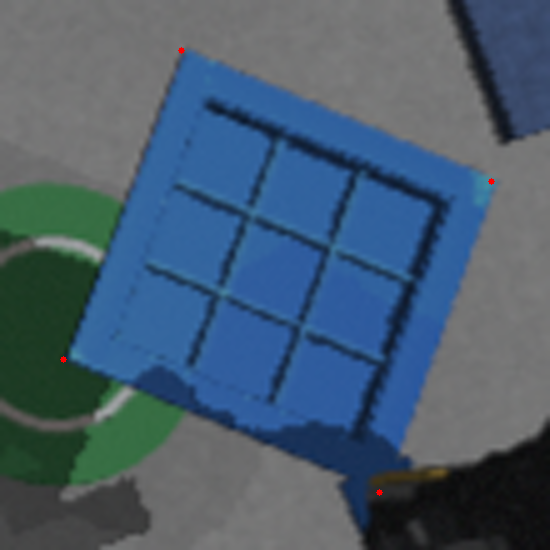

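The observed corners match a level tray to within about 1–2 px. The centre from the two clean opposite corners is (588.7, -261.5, 221), against a pad centre of (589.5, -261.7). I'll do a settling check, then hand in.

play_rows:
  motion:
    - {"slide": [0,0,0],"twist": [0,0,0]}
    - {"slide": [0,0,0],"twist": [0,0,0]}
    - {"slide": [0,0,0],"twist": [0,0,0]}

```text
time: 24.05
tool_pos: [505.5, -294.0, 227.5]
eef_rot: [-180.0, 0.1, 21.5]
force: [0.9, -0.1, -0.4]
gripper_width: 0.085
```

Run:
```python
from h import *
d=ctrl.read_state(); print(d["time"],d["tool_pos"],d["eef_rot"],abs(d["dq"]).max(),d["gripper_width"]); print(ctrl.sign_off())
```

```text
24.05 [ 505.51304305 -294.01470216  227.45823082] [-1.79974550e+02  5.69634578e-02  2.14765797e+01] 0.08901160633476565 0.08535234488100542
the job is handed in; nothing more can be done
None
```

The job is handed in at 24.05 s, with every step done in the order asked; sign-off gives no verdict.

- **Screw:** I turned it with the small orange key until the torque jumped to 0.21 N m. The red arm then read about 66–68°, where the stop should be 66.5°, and is clear of the tray.
- **Key:** It is back in its stand, and the camera shows it upright.
- **Peel:** I raised the tab corner to 12° with the opposite corner down, so both side clips let go, then lifted the tray free. In the pictures the black trays have not visibly shifted. The meter, jar and spool were not touched.
- **Final hold:** The tray is held still. Two opposite corners put its centre within about 1 mm of the pad centre, with the flange top about 220 mm above the bench. The tool is within 0.1° of level.

**Checks that disagreed:** Triangulation failed at the other two corners, because one was mixed up with the blue box behind it and the other was hidden by the gripper. Overlaying the expected corners on the pictures instead agreed to about 1–2 px. That overlay suggests the tray sits 2–3 mm higher than I calculated, which still counts as level and well above 15 cm.

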